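# Push the parts case home in its docking lane

### The arm

A 6-joint arm with a two-finger parallel gripper is mounted at the origin on the work surface. World frame = base frame: x ahead of the robot, y to its left, z up, the work surface at z = 0. Lengths are in mm, angles in degrees, forces in N, time in s.
With the tool pointing down it reaches from about 300 to 850 mm from the base axis. Payload 4.2 kg.
Tool frame: the origin (TCP) lies midway between the tips of the shut fingers; the grasp point (between the pads) lies 19 mm behind it (env.grip_depth is the distance from the TCP to the grasp point, in mm); z points along the fingers, y is the line along which they close (so a half turn about z gives the same grasp; the last joint's range is limited). The gripper opens to 91 mm and grips with 3 to 60 N. Pads are 32 mm wide; open, the fingers measure 118 mm over their backs; the gripper's body (76 mm by 178 mm) begins 60 mm behind the grasp point.
Start: joints at [-75.172, 18.312, 89.639, -0, 72.044, -1.146], TCP at [158.244, -552.813, 213.976] pointing down, gripper open.
Joint ranges: [-177.97, 177.97], [-48.28, 115.42], [12.27, 149.76], [-77.06, 257.06], [2.81, 150.46], [-146.56, 146.56]. Speed limits (degrees/s): [147.25, 147.25, 180, 180, 180, 180].

### API

Orientations are given as [roll, pitch, yaw] about the fixed x, y, z axes, in that order (R = Rz(yaw) Ry(pitch) Rx(roll)).
In Python, from workcell import env, eyes gives the robot as it stands.
- The arm moves only by the tool send_rows, never from a script. Its argument "motion" is a list of rows, each a list of 7 numbers: the shift along the world's x, y, z normalised to -1 to 1, where 1 is 0.5 m, then the turn, a rotation vector about the world's x, y, z normalised to -1 to 1, where 1 is 60 degrees, then the opening, from -1 (shut) to 1 (fully open). A call has 1 to 20 rows; each row is the pose to reach, as a shift and turn from the pose commanded when the call began; what a row does not reach only later rows make up. A row lasts 1/8 s, in which the tool goes at most 62.5 mm and 10.7 degrees, less where a joint would pass 70% of its speed; a pose out of reach is approached as far as the arm can. A call with a number of a shift or a turn outside -1 to 1 is refused whole. A call with a gripper value outside its range is refused whole. The fingers move at their own pace and stop on an object; "squeeze" is the grip in N (left out, the last holds). Time passes only in rows, so rows that repeat a pose let the fingers close. It gives the time, the measured TCP pose, the force, the opening and the grip force at its end, in the units of the state.
- env.state(): the state, without advancing time (a new reading comes with each control period).
- eyes.grab_frame(name): name is "scene" or "top" or "wrist"; returns a dict with "pixels" (384x512x3 uint8, red, green, blue), "depth" (384x512 float32, mm along the optical axis (not along the pixel's ray), 0 where there is no reading), "fx", "fy", "cx", "cy" (pixels), "distortion" ([k1, k2, p1, p2, k3] as OpenCV has them; the pictures are not rectified), "R" (3x3) and "t" (3): a world point X has camera coordinates R X + t; the wrist camera has in their place "T_tool_cam" (4x4, takes a point from camera to tool coordinates, whose origin is the TCP and whose axes are the flange's). Camera axes: x right, y down, z forward; pixel columns grow to the right and rows downward; lengths in mm; the calibration is good to about 2 mm. A picture is of the moment at which its call begins: read the wrist's pose just before it.
- env.job_done(): hands the job in; it is judged then, once.
The state is a dict: "time_s": time; "qpos": joint angles; "qvel": joint speeds; "effort": joint torques, N m; "ee_pos": TCP position; "ee_rot": TCP orientation; "force": force on the tool from outside, world axes, zero at the start; "torque": the same for the moment, N m; "gripper_width": finger opening in mm; "gripper_force": force on a finger pad.
Only numpy, scipy, OpenCV 4.12 (cv2) and the standard library are available. Lean on these libraries where they do the work, as an engineer would, in place of code of your own. Each camera call takes 0.05 s, during which the arm holds its last target. There are 200 camera calls.

### The job

Push the closed white parts case, with the fingertips, down the lane between the two low aluminium guide rails until it is fully home against the dark end stop, then take the hand away. Neither the case nor the robot may touch either rail, because they have just been set. Keep the case flat on the plate, never lift or tip it, and leave the other things on the bench alone.

Things in the scene. Friction and masses are not known exactly. Their poses are not given: they have to be found in the camera images.
- case: Closed white plastic box with a thin dark seam, flat grey lid and blank paper label, 110 mm long (x) x 92 mm wide (y) x 50 mm tall (z), 0.25 to 0.5 kg, sliding freely; origin at the centre of its underside. Either end may lead. It starts on the open part of the plate before the lane's mouth, up to 25 mm off the lane's middle line and 0.25 rad askew.
- dock: Fixed blue-painted plate on the table, 400 mm (x) x 250 mm (y) x 4 mm; origin at the centre of its underside. Its x axis is the lane's middle line, +x the way in. Rails run from x = 0 (mouth) to 0.17 m, where the end stop's face is; below x = 0 the plate is open. The lane is 112 mm wide (10 mm to spare each side of a centred case). Fully home, the case's origin is at x = 0.115 m, y = 0 here.
- rail_left: Fixed aluminium guide rail at the plate's +y side, 170 mm long, 12 mm wide, 18 mm tall above the plate (its top is 22 mm above the table, 32 mm lower than the case's lid); origin at the centre of its underside. Its inner face lies 56 mm from the lane's middle line. Not to be touched.
- rail_right: The same rail on the plate's -y side; origin at the centre of its underside. Not to be touched.
- end_stop: Fixed dark steel bar across the lane's end, 136 mm long, 16 mm thick, 24 mm tall above the plate; origin at the foot of the middle of the face that meets the case.
- lane_mouth (a point): Point on the plate's upper surface in the middle of the lane's mouth, level with the near ends of the rails.
- lane_end (a point): Point on the plate's upper surface in the middle of the end stop's face.
- flux_jar: small round jar, 36 mm across and 38 mm tall, standing on the lane's plate beside a rail; leave alone; origin at the middle of its underside
- screwdriver: screwdriver, 150 mm long, lying on the table beside the lane's plate; leave alone
- spool: metal solder spool, 52 mm across, 32 mm tall, standing beyond the end stop; leave alone; origin at the middle of its underside
- multimeter: orange multimeter lying flat, 170 x 85 x 42 mm; leave alone; origin at the middle of its underside
- scrap_tray: open white tray, 130 x 100 x 35 mm; leave alone; origin at the middle of its underside
- cleaner: small bottle, 48 mm across, 85 mm tall; leave alone; origin at the middle of its underside
- battery: flat black battery, 90 x 45 x 8 mm; leave alone; origin at the middle of its underside

How it is judged (in metres and radians):
On the way:
1. the nose of the case is in the lane, between the rails (x of case in the frame of dock above -0.035 m and y of case in the frame of dock between -0.012 and 0.012 m and angle between the x axis of case and the x axis of dock, either way round below 0.16 rad).
At the end, for the whole second after the job is handed in: The case lies flat and at rest in the lane, its leading end within 6 mm of the end stop, within 11 mm of the lane's middle line and clear of both rails (x of case in the frame of dock between 0.109 and 0.119 m and y of case in the frame of dock between -0.011 and 0.011 m and angle between the x axis of case and the x axis of dock, either way round below 0.16 rad and linear speed of case below 0.01 m/s and angle between case's own z axis and vertical below 0.05 rad and height (world z) of case below 0.009 m); the robot touches nothing.
It fails at once if a rail was touched by the case or the robot (contact force between any of rail_left, rail_right and anything else above 0.3 N).
It fails at once if the case was lifted or tipped (height (world z) of case above 0.014 m or angle between case's own z axis and vertical above 0.15 rad).
It fails at once if a bystander was disturbed (moved more than 15 mm) (distance of any of flux_jar, screwdriver, spool, multimeter, scrap_tray, cleaner, battery from where it was at the start of the episode above 0.015 m).
It also fails if it takes over 72 s, if anything falls off the work surface, if the arm or the gripper's body presses on something with over 40 N, if the wrist force passes 120 N, or if a joint passes its speed limit or range.

## Working session

There is one attempt and no reset: what is moved stays moved. The work goes in short steps, Python scripts to look and compute and a tool call to move; the robot and the scene stay as the last step left them, time stands still between calls to the robot, and variables do not carry over. Pictures are saved under pics/ and viewed, at most 10 in all, crops included, and the job is handed in when it is done.

Besides the shell and the picture viewer there is one more tool, called after "Request:" by a JSON object that holds its "op" and its "data", one argument or row to a line. send_rows: Moves the arm, as the interface text tells. Its arguments: {"type":"object","properties":{"motion":{"type":"array"},"squeeze":{"type":"number"}},"required":["motion"]}

```bash
mkdir -p pics; python3 - <<'E'
from workcell import env, eyes
import cv2,numpy as np
for n in("top","scene"):
    f=eyes.grab_frame(n); cv2.imwrite(f"pics/{n}0.png",f["pixels"][:,:,::-1])
    np.savez(f"{n}0.npz",**{k:np.array(v) for k,v in f.items()})
    print(n,f["fx"],f["cx"],f["cy"],f["distortion"],f["R"],f["t"])
print(env.state())
E
```

```text
top 372.01661966904885 254.24672048768164 191.35935850209765 [-0.04783788  0.          0.          0.          0.        ] [[ 0.01204253 -0.99970599 -0.02104564]
 [-0.99442031 -0.00976763 -0.10503729]
 [ 0.10480084  0.02219313 -0.99424557]] [ -14.47355931  542.52587109 1304.46608701]
scene 348.61938216843436 256.38759555839465 192.8144410528068 [0.00189088 0.         0.         0.         0.        ] [[-0.11211249  0.99366649  0.0075958 ]
 [ 0.72315365  0.08682919 -0.68520762]
 [-0.68152739 -0.0713274  -0.72830819]] [  85.40737115 -357.964752   1417.56551284]
{'time_s': 0.1, 'qpos': array([-7.51711221e+01,  1.83493597e+01,  8.96984026e+01, -1.62922297e-03,
        7.20423392e+01, -1.14517446e+00]), 'qvel': array([ 0.05191247, -0.08396214, -0.22291977,  0.00674929,  0.10826836,
        0.03355088]), 'effort': array([-4.62465669e-04, -4.13334417e+01, -2.32510632e+01,  7.28535606e-02,
        4.21244034e-02, -4.65922597e-05]), 'ee_pos': array([ 158.12961458, -552.37933736,  213.19735372]), 'ee_rot': array([-1.79909885e+02, -2.51991400e-04,  1.59745557e+01]), 'force': array([-0.22714085, -0.98216963,  0.6033576 ]), 'torque': array([ 0.00638588, -0.00340771, -0.00340847]), 'gripper_force': 0.0, 'gripper_width': 91.6925773228539}
```

View pics/top0.png

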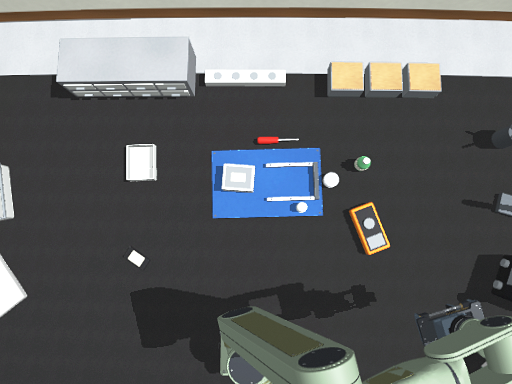

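View pics/scene0.png

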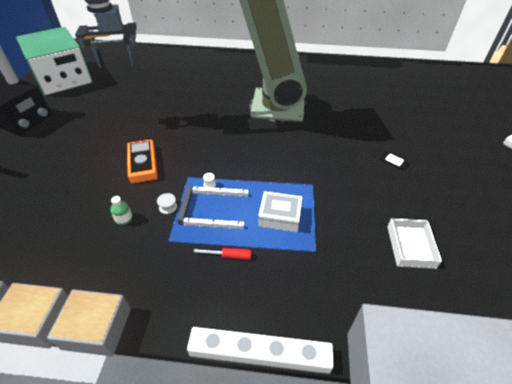

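Top view: blue dock spans px (212–323, 148–218), the case is at (238,178), the rails run x 265–318 at rows 165 and 199, and the stop is at column 317. The lane's +x points to image right, about world −y.

```bash
cat > h.py <<'E'
import cv2,numpy as np
def ld(n): return dict(np.load(n))
def plane(f,uv,z):
    K=np.array([[f["fx"],0,f["cx"]],[0,f["fy"],f["cy"]],[0,0,1.]])
    p=cv2.undistortPoints(np.float32(uv).reshape(-1,1,2),K,f["distortion"]).reshape(-1,2)
    d=np.c_[p,np.ones(len(p))]@f["R"]; o=-f["R"].T@f["t"]
    return (o+d*((z-o[2])/d[:,2])[:,None])[:,:2]
def dock(f,box,z=4):
    hsv=cv2.cvtColor(f["pixels"],cv2.COLOR_RGB2HSV)
    m=cv2.inRange(hsv,(105,120,50),(130,255,255)); b=np.zeros_like(m); x0,y0,x1,y1=box; b[y0:y1,x0:x1]=255
    c=np.vstack(cv2.findContours(m&b,0,2)[0]); h=cv2.convexHull(c)
    return cv2.minAreaRect(np.float32(plane(f,h,z)))
def lid(f,box):
    # pixels at height ~54 from depth
    x0,y0,x1,y1=box; u,v=np.meshgrid(np.arange(x0,x1),np.arange(y0,y1)); d=f["depth"][y0:y1,x0:x1]
    K=np.array([[f["fx"],0,f["cx"]],[0,f["fy"],f["cy"]],[0,0,1.]])
    p=cv2.undistortPoints(np.float32(np.stack([u,v],-1)).reshape(-1,1,2),K,f["distortion"]).reshape(-1,2)
    X=(np.c_[p,np.ones(len(p))]*d.reshape(-1,1)-f["t"])@f["R"]
    return X,u.ravel(),v.ravel()
E
python3 - <<'E'
from h import *
f=ld("top0.npz"); print("dock top",dock(f,(200,140,335,230)))
g=ld("scene0.npz"); print("dock scene",dock(g,(165,172,325,255)))
for n,F,b,L,S in(("top",f,(215,158,262,198),(264,158,325,206),0),("scene",g,(250,183,310,240),(180,183,250,235),0)):
    X,u,v=lid(F,b); k=abs(X[:,2]-54)<8
    print(n,"lid z",np.median(X[k,2]),k.sum(),cv2.minAreaRect(np.float32(X[k,:2])))
    w=np.uint8(F["pixels"].min(2)>150); m=np.zeros_like(w); m[b[1]:b[3],b[0]:b[2]]=w[b[1]:b[3],b[0]:b[2]]
    h=cv2.convexHull(np.vstack(cv2.findContours(m,0,2)[0])); print(" white",cv2.minAreaRect(np.float32(plane(F,h,54))))
    X,u,v=lid(F,L); k=(X[:,2]>14)&(X[:,2]<34); print(" rails+stop",k.sum(),np.median(X[k,2]),cv2.minAreaRect(np.float32(X[k,:2])))
f=cv2.imread("pics/top0.png")[140:225,205:340]; cv2.imwrite("pics/c0.png",cv2.resize(f,None,fx=5.5,fy=5.5,interpolation=2))
E
```

```text
dock top ((579.1785888671875, -51.33366394042969), (251.72706604003906, 403.03448486328125), 2.0789740085601807)
dock scene ((576.6547241210938, -52.74732971191406), (258.0492858886719, 404.41162109375), 2.025716543197632)
top lid z 55.404893817431564 801 ((590.0377807617188, 48.40521240234375), (110.08236694335938, 92.40669250488281), 86.1894760131836)
 white ((591.2457275390625, 48.84660720825195), (113.10474395751953, 93.81536865234375), 86.45512390136719)
 rails+stop 514 24.17456033572602 ((574.8387451171875, -145.83944702148438), (151.53501892089844, 186.33961486816406), 1.9788844585418701)
scene lid z 56.559803274330434 1063 ((590.4351806640625, 47.856143951416016), (110.14891052246094, 94.6833724975586), 86.11994171142578)
 white ((604.6705322265625, 46.51670455932617), (113.48825073242188, 130.05743408203125), 86.01228332519531)
 rails+stop 887 23.807473004627422 ((570.4528198242188, -146.36575317382812), (162.9545440673828, 185.38540649414062), 2.3859715461730957)
```

View pics/c0.png

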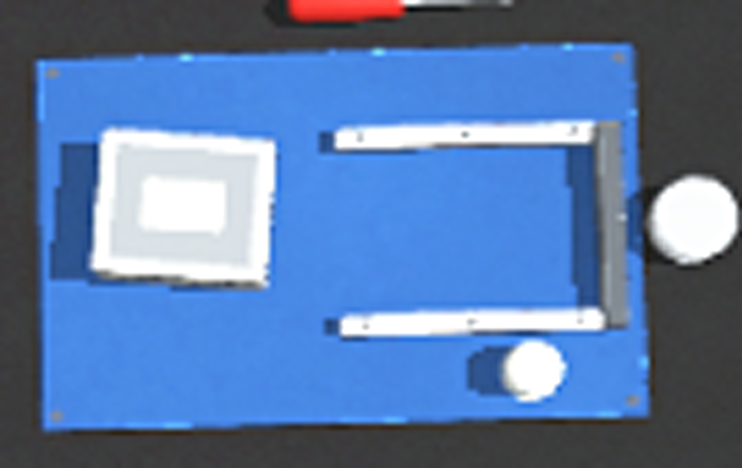

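Request:
{"op": "send_rows", "data": {
  "motion": [
    [0.5, 0.6, 0.0, 0, 0, -0.232, 0.88],
    [0.5, 0.6, 0.0, 0, 0, -0.232, 0.88],
    [0.5, 0.6, 0.0, 0, 0, -0.232, 0.88],
    [0.5, 0.6, 0.0, 0, 0, -0.232, 0.88],
    [0.5, 0.6, 0.0, 0, 0, -0.232, 0.88],
    [0.5, 0.6, 0.0, 0, 0, -0.232, 0.88],
    [0.5, 0.6, 0.0, 0, 0, -0.232, 0.88],
    [0.5, 0.6, 0.0, 0, 0, -0.232, 0.88],
    [0.5, 0.6, 0.0, 0, 0, -0.232, 0.88],
    [0.5, 0.6, 0.0, 0, 0, -0.232, 0.88]
  ]
}}

```text
time_s: 1.35
ee_pos: [407.4, -254.0, 213.9]
ee_rot: [180.0, 0.0, 1.9]
force: [-0.2, -0.2, -1.0]
gripper_width: 85.4
gripper_force: 0.0
```

```bash
python3 - <<'E'
from h import *
f=ld("top0.npz")
c=np.array([578.5,-51.8]);a=np.deg2rad(-87.95);A=np.array([[np.cos(a),np.sin(a)],[-np.sin(a),np.cos(a)]])
uv=np.array([(335,138),(590,133),(342,327),(603,319)])/5.5+(205,140)-.4
print("rail pts in dock",(plane(f,uv,22)-c)@A.T)
E
```

```text
rail pts in dock [[ -1.48893251  62.56556643]
 [166.43832373  61.39486644]
 [ -0.29644755 -62.53687024]
 [169.93971775 -61.67920861]]
```

Request:
{"op": "send_rows", "data": {
  "motion": [
    [0.518, 0.608, -0.1, 0, 0, 0, 0.88],
    [0.518, 0.608, -0.1, 0, 0, 0, 0.88],
    [0.518, 0.608, -0.1, 0, 0, 0, 0.88],
    [0.518, 0.608, -0.1, 0, 0, 0, 0.88],
    [0.518, 0.608, -0.1, 0, 0, 0, 0.88],
    [0.518, 0.608, -0.1, 0, 0, 0, 0.88],
    [0.518, 0.608, -0.1, 0, 0, 0, 0.88],
    [0.518, 0.608, -0.1, 0, 0, 0, 0.88],
    [0.518, 0.608, -0.1, 0, 0, 0, 0.88],
    [0.518, 0.608, -0.1, 0, 0, 0, 0.88]
  ]
}}

```text
time_s: 2.6
ee_pos: [666.7, 49.5, 164.5]
ee_rot: [180.0, -0.0, 1.9]
force: [0.3, -0.3, -0.9]
gripper_width: 86.0
gripper_force: 0.0
```

```bash
python3 - <<'E'
from workcell import env, eyes
import cv2
s=env.state(); print(s["ee_pos"],s["ee_rot"],s["qpos"])
f=eyes.grab_frame("wrist"); cv2.imwrite("pics/w1.png",f["pixels"][:,:,::-1])
E
```

```text
[666.68341886  49.52469037 164.50874747] [ 1.79976780e+02 -9.37347065e-03  1.94353090e+00] [ 3.27452993e+00  2.85153920e+01  8.05660150e+01 -2.47954345e-02
  7.09097631e+01  9.13391086e+01]
```

View pics/w1.png

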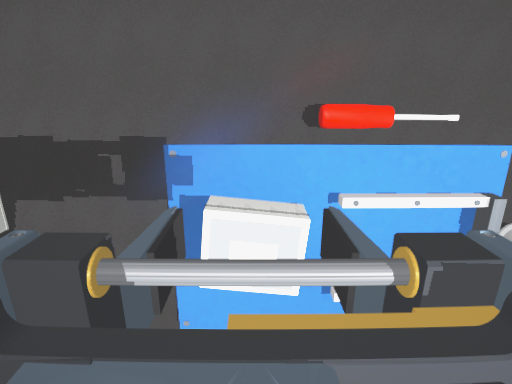

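Wrist view: the case is at (253,245) between and behind the fingers, and the fingers are beyond its +y side, clear of the screwdriver (390,115). Next I descend and push sideways to square and centre the case.

Request:
{"op": "send_rows", "data": {
  "motion": [
    [0, 0, -0.07, 0, 0, 0, 0.88],
    [0, 0, -0.14, 0, 0, 0, 0.88],
    [0, 0, -0.21, 0, 0, 0, 0.88],
    [0, 0, -0.26, 0, 0, 0, 0.88],
    [0, 0, -0.288, 0, 0, 0, 0.88],
    [0, 0, -0.288, 0, 0, 0, 0.88],
    [-0.006, 0, -0.288, 0, 0, 0, 0.88],
    [-0.012, 0, -0.288, 0, 0, 0, 0.88],
    [-0.017, -0.001, -0.288, 0, 0, 0, 0.88],
    [-0.022, -0.001, -0.288, 0, 0, 0, 0.88],
    [-0.027, -0.001, -0.288, 0, 0, 0, 0.88],
    [-0.032, -0.001, -0.288, 0, 0, 0, 0.88],
    [-0.037, -0.001, -0.288, 0, 0, 0, 0.88],
    [-0.042, -0.002, -0.288, 0, 0, 0, 0.88],
    [-0.046, -0.002, -0.288, 0, 0, 0, 0.88],
    [-0.05, -0.002, -0.288, 0, 0, 0, 0.88],
    [-0.053, -0.002, -0.288, 0, 0, 0, 0.88],
    [-0.055, -0.002, -0.288, 0, 0, 0, 0.88],
    [-0.056, -0.002, -0.288, 0, 0, 0, 0.88],
    [-0.056, -0.002, -0.288, 0, 0, 0, 0.88]
  ]
}}

```text
time_s: 5.15
ee_pos: [639.0, 50.0, 19.8]
ee_rot: [180.0, 0.0, 2.1]
force: [2.0, -1.0, 0.2]
gripper_width: 85.7
gripper_force: 0.7
```

```bash
cat > m.py <<'E'
from h import *
from workcell import env, eyes
import sys
c=np.array([578.5,-51.8]);a=np.deg2rad(-87.95);A=np.array([[np.cos(a),np.sin(a)],[-np.sin(a),np.cos(a)]])
s=env.state(); p=s["ee_pos"]; print("tcp",p.round(1),s["ee_rot"].round(2),"dock",(A@(p[:2]-c)).round(1),"F",s["force"].round(1))
for n in("top","scene"):
    f=eyes.grab_frame(n)
    cv2.imwrite(f"pics/{n}_{sys.argv[1]}.png",f["pixels"][:,:,::-1])
    X,u,v=lid(f,(0,0,512,384)); rgb=f["pixels"].reshape(-1,3).astype(int)
    D=(X[:,:2]-c)@A.T
    k=(abs(X[:,2]-55)<6)&(abs(D[:,0])<190)&(abs(D[:,1])<75)&(rgb.min(1)>110)
    m=np.uint8(k.reshape(384,512)); _,lab,st,_=cv2.connectedComponentsWithStats(m)
    i=1+st[1:,4].argmax(); k=(lab.ravel()==i)
    r=cv2.minAreaRect(np.float32(D[k])); print(n,k.sum(),np.array(r[0]).round(1),np.array(r[1]).round(1),round(r[2],2))
E
python3 m.py a
```

```text
tcp [639.   50.   19.8] [1.7998e+02 4.0000e-02 2.0700e+00] dock [-99.6  64.1] F [ 2.  -1.   0.2]
top 55 [-44.2  -5.6] [75.3  7.2] 88.65
scene 78 [-118.8   31.2] [57.8 16.5] 1.3
```

Request:
{"op": "send_rows", "data": {
  "motion": [
    [0.02, 0, 0, 0, 0, 0, 0.88],
    [0.04, 0, 0, 0, 0, 0, 0.88],
    [0.04, 0, 0.1, 0, 0, 0, 0.88],
    [0.04, 0, 0.2, 0, 0, 0, 0.88],
    [0.04, 0, 0.26, 0, 0, 0, 0.88],
    [-0.02, 0.08, 0.26, 0, 0, 0.18, 0.3],
    [-0.08, 0.17, 0.26, 0, 0, 0.35, 0.1],
    [-0.135, 0.25, 0.26, 0, 0, 0.52, 0.1],
    [-0.135, 0.3, 0.26, 0, 0, 0.7, 0.1],
    [-0.135, 0.3, 0.26, 0, 0, 0.75, 0.1],
    [-0.135, 0.3, 0.26, 0, 0, 0.75, 0.1]
  ]
}}

```text
time_s: 6.62
ee_pos: [571.9, 200.7, 149.9]
ee_rot: [-180.0, 0.0, 47.1]
force: [-0.3, -0.3, -0.6]
gripper_width: 50.1
gripper_force: 0.0
```

Request:
{"op": "send_rows", "data": {
  "motion": [
    [0, 0, 0, 0, 0, 0.17, 0.1],
    [0, 0, 0, 0, 0, 0.34, 0.1],
    [0, 0, 0, 0, 0, 0.51, 0.1],
    [0, 0, 0, 0, 0, 0.68, 0.1],
    [0, 0, 0, 0, 0, 0.75, 0.1],
    [0, 0, 0, 0, 0, 0.75, 0.1]
  ]
}}

```text
time_s: 7.38
ee_pos: [572.0, 199.8, 149.9]
ee_rot: [-180.0, 0.0, 91.9]
force: [0.8, -0.7, 0.5]
gripper_width: 50.2
gripper_force: 0.0
```

```bash
python3 m.py b
```

```text
tcp [572.  199.8 149.9] [-179.99    0.     91.91] dock [-251.7    2.5] F [ 0.8 -0.7  0.5]
top 790 [-96.2   0.9] [110.5  92.2] 1.1
scene 994 [-94.5   1.2] [ 95.1 107.9] 89.34
```

View pics/top_b.png

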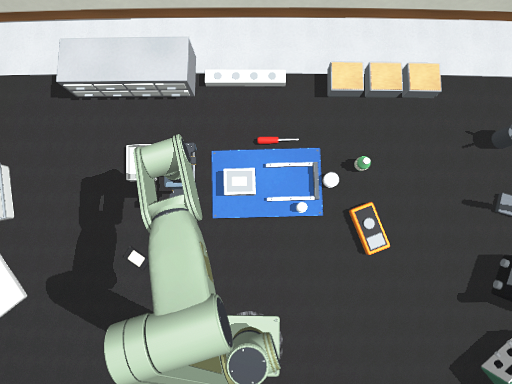

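The case is now at dock (−96, +1), squared to about 0.3–1°. Lowering behind it and pushing part-way.

Request:
{"op": "send_rows", "data": {
  "motion": [
    [0.002, -0.08, 0, 0, 0, 0.002, 0.1],
    [0.002, -0.124, -0.08, 0, 0, 0.002, 0.1],
    [0.002, -0.124, -0.16, 0, 0, 0.002, 0.1],
    [0.002, -0.124, -0.22, 0, 0, 0.002, 0.1],
    [0.002, -0.124, -0.248, 0, 0, 0.002, 0.1],
    [0.002, -0.124, -0.248, 0, 0, 0.002, 0.1]
  ]
}}

```text
time_s: 8.22
ee_pos: [572.5, 138.1, 25.5]
ee_rot: [-179.9, 0.0, 92.1]
force: [0.8, -0.8, 0.1]
gripper_width: 50.4
gripper_force: 0.0
```

Request:
{"op": "send_rows", "data": {
  "motion": [
    [0.0003, -0.008, 0, 0, 0, 0, 0.1],
    [0.0006, -0.018, 0, 0, 0, 0, 0.1],
    [0.001, -0.028, 0, 0, 0, 0, 0.1],
    [0.0014, -0.038, 0, 0, 0, 0, 0.1],
    [0.0018, -0.05, 0, 0, 0, 0, 0.1],
    [0.0022, -0.062, 0, 0, 0, 0, 0.1],
    [0.0026, -0.074, 0, 0, 0, 0, 0.1],
    [0.0031, -0.086, 0, 0, 0, 0, 0.1],
    [0.0035, -0.098, 0, 0, 0, 0, 0.1],
    [0.0039, -0.11, 0, 0, 0, 0, 0.1],
    [0.0044, -0.122, 0, 0, 0, 0, 0.1],
    [0.0048, -0.134, 0, 0, 0, 0, 0.1],
    [0.0052, -0.146, 0, 0, 0, 0, 0.1],
    [0.0057, -0.158, 0, 0, 0, 0, 0.1],
    [0.0061, -0.17, 0, 0, 0, 0, 0.1],
    [0.0064, -0.178, 0, 0, 0, 0, 0.1],
    [0.0066, -0.184, 0, 0, 0, 0, 0.1],
    [0.0068, -0.188, 0, 0, 0, 0, 0.1],
    [0.0068, -0.19, 0, 0, 0, 0, 0.1],
    [0.0068, -0.19, 0, 0, 0, 0, 0.1]
  ]
}}

```text
time_s: 10.72
ee_pos: [576.0, 43.0, 25.9]
ee_rot: [-180.0, 0.0, 92.2]
force: [-0.1, 3.2, 2.0]
gripper_width: 50.5
gripper_force: 1.5
```

```bash
python3 m.py c
```

```text
tcp [576.   43.   25.9] [-1.7999e+02  2.0000e-02  9.2180e+01] dock [-94.8   0.9] F [-0.1  3.2  2. ]
top 538 [-7.   0.7] [90.2 74.1] 88.28
scene 828 [-23.2  -0.1] [110.5  97.5] 1.45
```

View pics/scene_c.png

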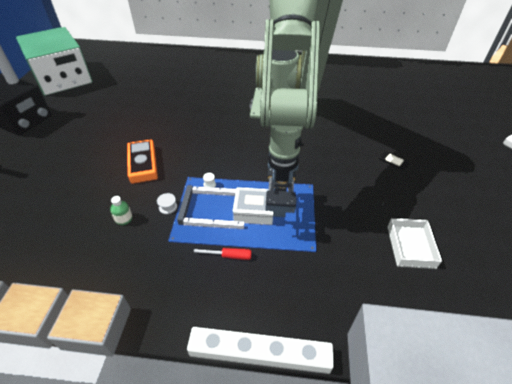

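Scene view: the case (253,205) has its nose between the rails, clear of both, with y ≈ 0.5 mm. Continuing.

Request:
{"op": "send_rows", "data": {
  "motion": [
    [0.0002, -0.005, 0, 0, 0, 0, 0.1],
    [0.0005, -0.014, 0, 0, 0, 0, 0.1],
    [0.0008, -0.024, 0, 0, 0, 0, 0.1],
    [0.0012, -0.036, 0, 0, 0, 0, 0.1],
    [0.0016, -0.048, 0, 0, 0, 0, 0.1],
    [0.0021, -0.06, 0, 0, 0, 0, 0.1],
    [0.0025, -0.072, 0, 0, 0, 0, 0.1],
    [0.0029, -0.084, 0, 0, 0, 0, 0.1],
    [0.0033, -0.096, 0, 0, 0, 0, 0.1],
    [0.0037, -0.108, 0, 0, 0, 0, 0.1],
    [0.0041, -0.12, 0, 0, 0, 0, 0.1],
    [0.0046, -0.132, 0, 0, 0, 0, 0.1],
    [0.005, -0.144, 0, 0, 0, 0, 0.1],
    [0.0053, -0.154, 0, 0, 0, 0, 0.1],
    [0.0056, -0.162, 0, 0, 0, 0, 0.1],
    [0.0058, -0.167, 0, 0, 0, 0, 0.1],
    [0.006, -0.17, 0, 0, 0, 0, 0.1],
    [0.006, -0.17, 0, 0, 0, 0, 0.1]
  ]
}}

```text
time_s: 13.08
ee_pos: [579.2, -42.0, 26.1]
ee_rot: [180.0, 0.0, 92.2]
force: [-0.9, -0.1, -1.0]
gripper_width: 50.0
gripper_force: 0.1
```

```bash
python3 m.py d
```

```text
tcp [579.2 -42.   26.1] [1.7998e+02 2.0000e-02 9.2190e+01] dock [-9.7  1.1] F [-0.9 -0.1 -1. ]
top 374 [91.5  1.7] [89.9 53.3] 88.36
scene 736 [62.6  2.3] [107.7  95.5] 0.65
```

Request:
{"op": "send_rows", "data": {
  "motion": [
    [0.0002, -0.005, 0, 0, 0, 0, 0.1],
    [0.0004, -0.012, 0, 0, 0, 0, 0.1],
    [0.0007, -0.02, 0, 0, 0, 0, 0.1],
    [0.001, -0.029, 0, 0, 0, 0, 0.1],
    [0.0013, -0.038, 0, 0, 0, 0, 0.1],
    [0.0016, -0.047, 0, 0, 0, 0, 0.1],
    [0.002, -0.056, 0, 0, 0, 0, 0.1],
    [0.0023, -0.065, 0, 0, 0, 0, 0.1],
    [0.0026, -0.073, 0, 0, 0, 0, 0.1],
    [0.0029, -0.08, 0, 0, 0, 0, 0.1],
    [0.003, -0.086, 0, 0, 0, 0, 0.1],
    [0.0032, -0.091, 0, 0, 0, 0, 0.1],
    [0.0034, -0.095, 0, 0, 0, 0, 0.1],
    [0.0035, -0.098, 0, 0, 0, 0, 0.1],
    [0.0036, -0.1, 0, 0, 0, 0, 0.1],
    [0.0036, -0.1, 0, 0, 0, 0, 0.1]
  ]
}}

```text
time_s: 15.18
ee_pos: [580.9, -92.0, 25.9]
ee_rot: [-180.0, 0.0, 92.2]
force: [-0.4, 3.7, 2.8]
gripper_width: 50.5
gripper_force: 1.8
```

Request:
{"op": "send_rows", "data": {
  "motion": [
    [0, -0.002, 0, 0, 0, 0, 0.1],
    [0, -0.004, 0, 0, 0, 0, 0.1],
    [0, -0.004, 0, 0, 0, 0, 0.1]
  ]
}}

```text
time_s: 15.55
ee_pos: [580.9, -94.0, 25.9]
ee_rot: [180.0, 0.0, 92.2]
force: [0.4, 3.2, 1.9]
gripper_width: 50.1
gripper_force: 1.6
```

```bash
python3 m.py e
```

```text
tcp [580.9 -94.   25.9] [1.800e+02 1.000e-02 9.218e+01] dock [42.3  0.9] F [0.4 3.2 1.9]
top 251 [149.5   0. ] [90.2 36. ] 87.69
scene 682 [113.9   0.7] [109.8  94.8] 0.66
```

Force is still only sliding friction, so I creep until the stop is felt.

Request:
{"op": "send_rows", "data": {
  "motion": [
    [0, -0.001, 0, 0, 0, 0, 0.1],
    [0, -0.002, 0, 0, 0, 0, 0.1],
    [0, -0.002, 0, 0, 0, 0, 0.1]
  ]
}}

```text
time_s: 16.02
ee_pos: [580.9, -94.9, 25.9]
ee_rot: [-180.0, 0.0, 92.2]
force: [-0.3, 3.7, 2.3]
gripper_width: 49.9
gripper_force: 1.6
```

Request:
{"op": "send_rows", "data": {
  "motion": [
    [0, -0.001, 0, 0, 0, 0, 0.1],
    [0, -0.002, 0, 0, 0, 0, 0.1],
    [0, -0.002, 0, 0, 0, 0, 0.1]
  ]
}}

```text
time_s: 16.4
ee_pos: [580.9, -96.0, 25.9]
ee_rot: [180.0, 0.0, 92.2]
force: [0.0, 2.8, 0.6]
gripper_width: 50.5
gripper_force: 1.4
```

Request:
{"op": "send_rows", "data": {
  "motion": [
    [0, -0.001, 0, 0, 0, 0, 0.1],
    [0, -0.002, 0, 0, 0, 0, 0.1],
    [0, -0.002, 0, 0, 0, 0, 0.1]
  ]
}}

```text
time_s: 16.77
ee_pos: [581.0, -96.0, 25.9]
ee_rot: [180.0, -0.1, 92.1]
force: [0.4, 6.1, 0.7]
gripper_width: 50.3
gripper_force: 3.0
```

Request:
{"op": "send_rows", "data": {
  "motion": [
    [0, -0.001, 0, 0, 0, 0, 0.1],
    [0, -0.002, 0, 0, 0, 0, 0.1],
    [0, -0.002, 0, 0, 0, 0, 0.1]
  ]
}}

```text
time_s: 17.15
ee_pos: [581.1, -96.1, 26.0]
ee_rot: [180.0, -0.2, 92.1]
force: [1.0, 9.1, 2.0]
gripper_width: 50.1
gripper_force: 4.6
```

The TCP has stopped advancing and the force is rising, so the case is at the stop. Backing straight out, then up.

Request:
{"op": "send_rows", "data": {
  "motion": [
    [-0.0002, 0.006, 0, 0, 0, 0, 0.1],
    [-0.001, 0.03, 0, 0, 0, 0, 0.1],
    [-0.003, 0.08, 0, 0, 0, 0, 0.1],
    [-0.005, 0.14, 0.0, 0, 0, 0, 0.1],
    [-0.007, 0.2, 0.08, 0, 0, 0, 0.1],
    [-0.01, 0.28, 0.18, 0, 0, 0, 0.1],
    [-0.013, 0.36, 0.25, 0, 0, 0, 0.1],
    [-0.016, 0.45, 0.3, 0, 0, 0, 0.1],
    [-0.02, 0.5, 0.3, 0, 0, 0, 0.1],
    [-0.02, 0.5, 0.3, 0, 0, 0, 0.1],
    [-0.02, 0.5, 0.3, 0, 0, 0, 0.1]
  ]
}}

```text
time_s: 18.52
ee_pos: [570.6, 151.4, 175.4]
ee_rot: [-179.9, 0.1, 92.2]
force: [-0.4, 0.4, 0.8]
gripper_width: 50.3
gripper_force: 0.0
```

```bash
python3 m.py f; python3 -c "
import cv2;f=cv2.imread('pics/top_f.png')[130:240,200:345];cv2.imwrite('pics/cf.png',cv2.resize(f,None,fx=5,fy=5,interpolation=2))"
```

```text
tcp [570.6 151.4 175.4] [-1.7995e+02  7.0000e-02  9.2180e+01] dock [-203.4   -0.6] F [-0.4  0.4  0.8]
top 788 [116.3  -0.4] [ 92.9 109.9] 88.46
scene 977 [115.3  -0.4] [109.9  94.4] 0.1
```

View pics/cf.png

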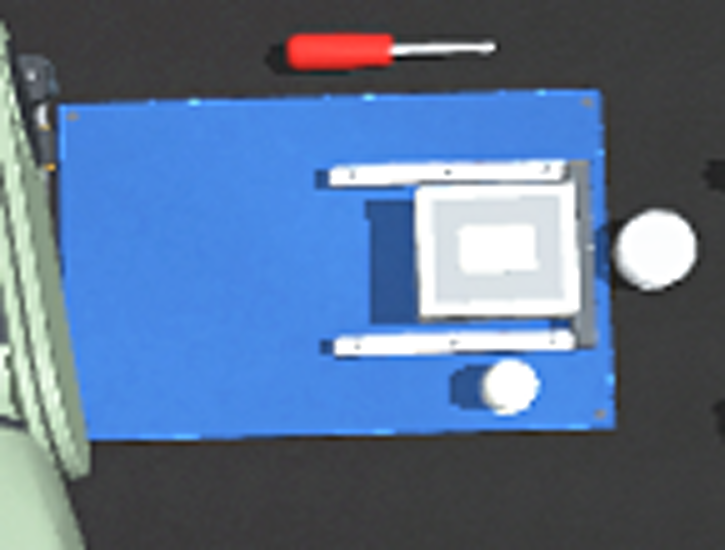

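The case (498,250) sits against the stop (585,250), centred with clearance to both rails, and the hand is clear.

```bash
python3 -c "
from workcell import env
print(env.job_done())"
```

```text
the job is handed in; nothing more can be done
None
```

The case is home against the end stop (measured at dock x ≈ 115–116 mm, y ≈ −0.4 mm, under 2° of skew) with clearance to both rails in the final top view; the hand is clear and the job is handed in at about 19 s, with no verdict returned.

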